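# Load the bowl finisher and hold its run lever at the third notch

## Robot

A 6-joint arm with a two-finger parallel gripper is mounted at the origin on a cart in front of the work surface, level with it; the furniture and walls round the work are solid. World frame = base frame: x ahead of the robot, y to its left, z up, the work surface at z = 0. Lengths are in mm, angles in rad, forces in N, time in s.
With the tool pointing down it reaches from about 275 to 1000 mm from the base axis. Payload 8.4 kg.
Tool frame: the origin (TCP) lies at the very end of the fingers, on their centre line; the grasp point (between the pads) lies 19 mm behind it (r.pinch_z is the distance from the TCP to the grasp point, in mm); z points along the fingers, y is the line along which they close (so a half turn about z gives the same grasp; the last joint's range is limited). The gripper opens to 85 mm and grips with 20 to 120 N. Pads are 22 mm wide; open, the fingers measure 114 mm over their backs; the gripper's body (76 mm by 85 mm) begins 54 mm behind the grasp point. The pads swing forward as they close: fully open they stand 13 mm farther back than shut.
Start: joints at [-1.13, 0.353, 1.633, -0, 1.155, -0.002], TCP at [267.793, -564.725, 231.281] pointing down, gripper open.
Joint ranges: [-2.63, 2.63], [-0.92, 2.1], [0.06, 2.66], [-1.3, 4.44], [0, 2.69], [-3.02, 3.02]. Speed limits (rad/s): [2.22, 2.22, 2.79, 3.14, 3.14, 3.14].

## Interface

Orientations are given as [roll, pitch, yaw] about the fixed x, y, z axes, in that order (R = Rz(yaw) Ry(pitch) Rx(roll)).
In Python, from rig import r gives the robot as it stands.
- The arm moves only by the tool carry_out, never from a script. Its argument "series" is a list of rows, each a list of 7 numbers: the turn, a rotation vector about the tool's x, y, z as a fraction of full scale, then the shift along the tool's x, y, z as a fraction of full scale, then the gripper command: -1 is fully open, 1 is shut, values between are in proportion. A call has 1 to 8 rows; each row is the pose to reach, as a shift and turn from the pose commanded when the call began, along the tool's axes at that moment, turning the shorter way round; what a row does not reach only later rows make up. Full scale, the value 1, is 0.25 m for a shift and pi rad for a turn. A row lasts 1/8 s, in which the tool goes at most 62.5 mm and 10.7 degrees, less where a joint would pass 70% of its speed; a pose out of reach is approached as far as the arm can. A call with a number of a shift or a turn outside -1 to 1 is refused whole. A call with a gripper value outside its range is refused whole. The fingers move at their own pace and stop on an object; "force" is the grip in N (left out, the last holds). Time passes only in rows, so rows that repeat a pose let the fingers close. It gives the time, the measured TCP pose, the force, the opening and the grip force at its end, in the units of the state.
- r.sense(): the state, without advancing time (a new reading comes with each control period).
- r.grab_frame(name): name is "scene" or "top"; returns the picture (480x640x3 uint8, red, green, blue); there is no depth.
- r.get_calibration(name): a dict with "K" (3x3 intrinsics, pixels), "distortion" ([k1, k2, p1, p2, k3] as OpenCV has them; the pictures are not rectified), "pose" (4x4, takes a point from camera to world coordinates). Camera axes: x right, y up, looking along -z (the intrinsics and any distortion apply to the point x, -y, -z); pixel columns grow to the right and rows downward; lengths in mm; the calibration is good to about 2 mm. A picture is of the moment at which its call begins. get_calibration takes no time and is no camera call.
- r.sign_off(): hands the job in; it is judged then, once.
Trained networks look in the newest picture that a camera, given by its name, has taken for a name from the list of things; names that differ only in an ending like _2 or _b are one class to them, and where a whole thing is asked for, a point or a joint stands for the part that bears it (a point fixed in the world has none). Each returns a list of dicts, best first, with "score" (0 to 1); they miss things now and then, are a little off and sometimes report something else, mostly with a low value. They report only what shows in the picture. A call takes as long as a camera call.
- r.silhouettes(camera, label): "region" (480x640 bool, what is visible of it) and "position" ([row, column] in pixels, amid what is visible of it).
The state is a dict: "clock": time; "qpos": joint angles; "qvel": joint speeds; "joint_efforts": joint torques, N m; "eef_pos": TCP position; "tcp_rot": TCP orientation; "contact_force": force on the tool from outside, world axes, zero at the start; "wrist_torque": the same for the moment, N m; "opening": opening from 0.0 (shut) to 1.0 (fully open); "grasp_force": force on a finger pad.
Only numpy, scipy, OpenCV 4.12 (cv2) and the standard library are available. Lean on these libraries where they do the work, as an engineer would, in place of code of your own. Each camera call takes 0.05 s, during which the arm holds its last target. There are 200 camera calls.

## Task

Lift the scoop tray by its wooden grip and tip it so that the three brass bushes slide off into the orange bowl of the finishing machine, without touching the bushes with the fingers, and set the empty tray back down flat on the bench and let go of it. Then, with the fingers, press the machine's red spring-return lever down past its first two detents to the third, the last, and finish while still holding it there: keep pressing and do not let go. Leave the other tools, above all the pliers and the tape measure beside the work, where they lie.

Things in the scene. Friction and masses are not known exactly. Their poses are not given: they have to be found in the camera images.
- tray_grip (a point): Centre of the wooden grip of the scoop tray, 47 mm above the tray's underside. The grip is an upright block, 24 mm thick along the tray's x, 36 mm wide along y, its top 63 mm above the underside. x points along the tray from the grip to its open end, z up.
- tray_edge (a point): Middle of the edge of the tray's open end, at its underside: 110 mm ahead of (+x) and 47 mm below the centre of the grip. Axes as for the grip. There is no wall at this end.
- bush0_center (a point): Centre of a brass bush (a thick ring, 30 mm across, bore 16 mm, 16 mm high, 50 g), lying flat in the tray at the start; z is its axis.
- bush1_center (a point): Centre of a brass bush (a thick ring, 30 mm across, bore 16 mm, 16 mm high, 50 g), lying flat in the tray at the start; z is its axis.
- bush2_center (a point): Centre of a brass bush (a thick ring, 30 mm across, bore 16 mm, 16 mm high, 50 g), lying flat in the tray at the start; z is its axis.
- bowl_rim (a point): Centre of the mouth of the machine's round orange bowl, level with its rim, 95 mm above the bench; the machine is fixed. Rim 160 mm across outside, 152 mm inside, inner floor 59 mm below it. x and y are the machine's: the green control box (80 x 70 mm, top 93 mm above the bench, disc beside the lever to 112 mm) is centred at x = 20, y = 125 mm; the lever points to -x from it.
- lever_pad (a point): Centre of the upper face of the lever's red finger pad (36 mm along the lever, 40 mm across, 10 mm thick). At rest it is 104 mm above the bench and slopes 0.3 rad; at the third detent it is about 59 mm lower, within 4 mm of straight below. x and z of this point turn with the lever; y is the machine's y.
- lever_axis (a point): Point on the lever's level turning axis (along y), 70 mm above the bench and 100 mm from the middle of the red pad. Fixed; axes as for the machine.
- lever (a joint): Angle of the red lever, rad: 0 at rest (up), growing as the pad is pressed down. Detents at 0.2, 0.4 and 0.6; a fixed stop at 0.65. Pressing takes 3 to 10 N at the pad (peaks of 7, 9 and 10 N on the way to each detent; 8 N at the third); on release it springs back to 0. A white, a yellow and a red dot on the fixed disc beside it mark the three detents for the lever's white pointer.
- tray: The scoop tray, origin at the centre of its underside, axes as for its grip. Smooth bare sheet metal, 128 (x) x 76 (y) mm, floor 3 mm thick, walls 16 mm high at both sides and behind the grip. About 0.18 kg. The bushes slide off once the floor slopes more than about 25 degrees; it stays flat on the bench when let go.
- pliers: Pliers with red handles, 55 x 185 x 14 mm, lying near the front edge of the bench, beside the vice; a bystander. Origin at the centre of the underside.
- tape_measure: Black and yellow tape measure, 64 x 66 x 34 mm, beyond the tray on its left; a bystander. Origin at the centre of the underside.

How it is judged (in metres and radians):
On the way, in this order (a step that is already met when the one before it is completed fails the run):
1. all three bushes lie in the bowl (horizontal distance between each of bush0_center, bush1_center, bush2_center and bowl_rim below 0.074 m and height (world z) of bush0_center between 0.03 and 0.088 m and height (world z) of bush1_center between 0.03 and 0.088 m and height (world z) of bush2_center between 0.03 and 0.088 m), for 0.2 s.
2. the tray stands flat on the bench and is let go (height (world z) of tray_grip below 0.053 m and angle between tray_grip's own z axis and vertical below 0.1 rad and contact force between the fingers and tray below 0.2 N), for 0.2 s.
3. the fingers press the lever to the third detent (value of joint lever above 0.55 rad and contact force between the fingers and lever above 3 N), for 0.2 s.
At the end, for the whole second after the job is handed in: The lever is at its third detent (angle over 0.55 rad), held there by the fingers with more than 3 N; all three bushes are in the bowl, within it and below its rim; the tray stands flat on the bench (within 0.1 rad, not raised by more than 6 mm), released (all of step 1 and all of step 2 and all of step 3); the arm keeps its last pose, push and grip.
It fails at once if the fingers touch a bush (contact force between the fingers and bush0 above 0.5 N or contact force between the fingers and bush1 above 0.5 N or contact force between the fingers and bush2 above 0.5 N).
It fails at once if the pliers or the tape measure are moved by more than 30 mm (distance of any of pliers, tape_measure from where it was at the start of the episode above 0.03 m).
It also fails if it takes over 54 s, if anything falls off the work surface, if the arm or the gripper's body presses on something with over 40 N, if the wrist force passes 120 N, or if a joint passes its speed limit or range.

## Working session

There is one attempt and no reset: what is moved stays moved. The work goes in short steps, Python scripts to look and compute and a tool call to move; the robot and the scene stay as the last step left them, time stands still between calls to the robot, and variables do not carry over. Pictures are saved under pics/ and viewed, at most 10 in all, crops included, and the job is handed in when it is done.

Besides the shell and the picture viewer there is one more tool, called after "Request:" by a JSON object that holds its "fn" and its "kwargs", one argument or row to a line. carry_out: Moves the arm, as the interface text tells. Its arguments: {"type":"object","properties":{"series":{"type":"array"},"force":{"type":"number"}},"required":["series"]}

```bash
mkdir -p pics; ls; python3 - <<'E'
from rig import r
import cv2,numpy as np
for c in("scene","top"):
    im=r.grab_frame(c); cv2.imwrite(f"pics/{c}0.png",im[:,:,::-1])
    k=r.get_calibration(c); print(c,k["K"],k["distortion"],np.round(k["pose"],3))
    for l in("tray","tray_grip","bush0_center","lever_pad","pliers","tape_measure","tray_edge"):
        print(l,[(round(d["score"],2),np.round(d["position"]),d["region"].sum()) for d in r.silhouettes(c,l)][:4])
s=r.sense();print(s)
E
```

```text
pics
scene [[519.39824224   0.         316.60320797]
 [  0.         519.39824224 237.84605032]
 [  0.           0.           1.        ]] [-0.13093603  0.          0.          0.          0.        ] [[-6.41000e-01  5.74000e-01 -5.10000e-01  1.35666e+02]
 [-7.68000e-01 -4.73000e-01  4.32000e-01  5.86440e+02]
 [ 7.00000e-03  6.68000e-01  7.44000e-01  7.30474e+02]
 [ 0.00000e+00  0.00000e+00  0.00000e+00  1.00000e+00]]
tray [(0.87, array([349., 270.]), np.int64(3408))]
tray_grip [(0.84, array([350., 269.]), np.int64(3231))]
bush0_center [(0.6, array([351., 283.]), np.int64(312)), (0.45, array([348., 267.]), np.int64(3462))]
lever_pad [(0.75, array([224., 337.]), np.int64(666))]
pliers [(0.78, array([324., 374.]), np.int64(1411))]
tape_measure [(0.72, array([282., 210.]), np.int64(1378)), (0.51, array([193., 335.]), np.int64(10763))]
tray_edge [(0.62, array([352., 267.]), np.int64(3254))]
top [[452.75279613   0.         328.05152193]
 [  0.         452.75279613 234.00829037]
 [  0.           0.           1.        ]] [-0.07958163  0.          0.          0.          0.        ] [[-1.340
[... 701 characters left out ...]
, 'qpos': array([-1.13037937e+00,  3.52982672e-01,  1.63341949e+00, -9.31626342e-07,
        1.15518445e+00, -2.36394512e-03]), 'qvel': array([ 1.04499065e-03, -6.93467197e-05, -1.84096530e-03, -6.19279014e-04,
       -8.10539003e-04,  1.71152900e-03]), 'joint_efforts': array([ 1.12374833e-03, -6.05098200e+01, -3.42419422e+01,  4.24607310e-05,
        1.06924403e-03,  1.30355673e-07]), 'eef_pos': array([ 267.80251246, -564.71514252,  231.28344291]), 'tcp_rot': array([3.14158662e+00, 8.66584350e-07, 4.42781277e-01]), 'contact_force': array([ 0.54888584, -0.1752545 ,  0.03970246]), 'wrist_torque': array([-0.05979792, -0.02454185,  0.0283819 ]), 'grasp_force': 0.0, 'opening': 0.999153306410128}
```

View pics/scene0.png

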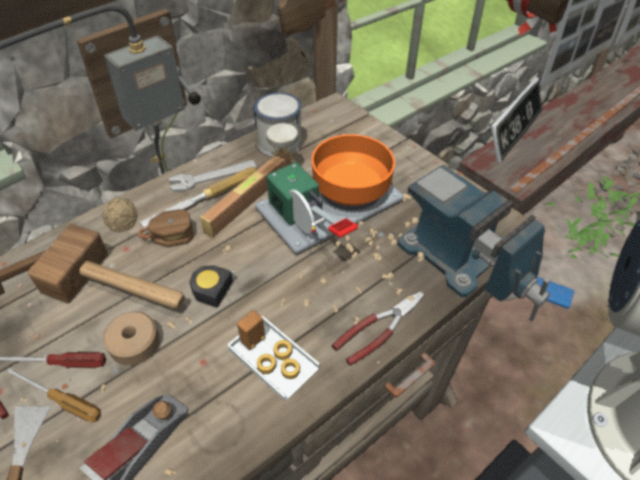

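View pics/top0.png

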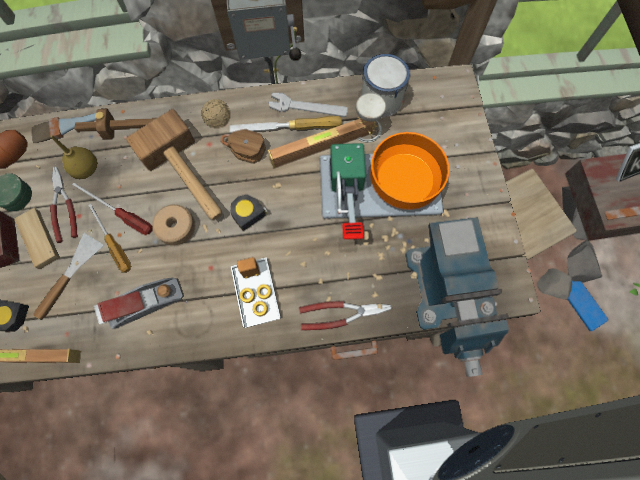

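```bash
cat > h.py <<'E'
import numpy as np,cv2
from rig import r
def cal(c):
    k=r.get_calibration(c); P=np.array(k["pose"],float); F=np.diag([1,-1,-1.])
    R=(P[:3,:3]@F).T; return np.array(k["K"]),np.array(k["distortion"]),R,-R@P[:3,3],P[:3,3]
def proj(c,p):
    K,D,R,t,_=cal(c); return cv2.projectPoints(np.float64(p).reshape(-1,1,3),cv2.Rodrigues(R)[0],t,K,D)[0][:,0]
def back(c,uv,z):  # uv=(col,row)
    K,D,R,t,o=cal(c); n=cv2.undistortPoints(np.float64(uv).reshape(-1,1,2),K,D)[:,0]
    d=np.c_[n,np.ones(len(n))]@R; return o+d*((z-o[2])/d[:,2])[:,None]
def warp(c,im,x0,y0,w,hh,z,s):  # image up=+x, left=+y ; x0,y0 upper left max corner
    v,u=np.mgrid[0:hh*s,0:w*s]; p=np.stack([x0-v/s,y0-u/s,0*u+z],-1).reshape(-1,3)
    m=proj(c,p).reshape(hh*s,w*s,2).astype(np.float32); return cv2.remap(im,m[...,0],m[...,1],cv2.INTER_LINEAR)
E
python3 - <<'E'
from h import *
P={"scene":dict(grip=(251,317,63),bush0=(283,349,19),bush1=(267,364,19),bush2=(290,369,19),pad=(343,228,104),bowl=(353,162,95),box=(292,175,93)),
"top":dict(grip=(247,263,63),bush0=(264,290,19),bush1=(247,295,19),bush2=(260,309,19),pad=(352,229,104),bowl=(410,166,95),box=(347,155,93))}
for c in P:
  for k,(u,v,z) in P[c].items(): print(c,k,np.round(back(c,[(u,v)],z)[0]))
a={c:cv2.imread(f"pics/{c}0.png") for c in P}
cv2.imwrite("pics/tray_w.png",np.hstack([warp(c,a[c],470,390,130,190,3,3) for c in P]))
cv2.imwrite("pics/bowl_w.png",np.hstack([warp(c,a[c],720,260,200,260,95,2) for c in P]))
E
```

```text
scene grip [532. 380.  63.]
scene bush0 [478. 362.  19.]
scene bush1 [473. 397.  19.]
scene bush2 [444. 375.  19.]
scene pad [554. 175. 104.]
scene bowl [676.  40.  95.]
scene box [721. 151.  93.]
top grip [529. 383.  63.]
top bush0 [481. 359.  19.]
top bush1 [475. 394.  19.]
top bush2 [444. 371.  19.]
top pad [558. 174. 104.]
top bowl [679.  36.  95.]
top box [721. 158.  93.]
```

```bash
python3 - <<'E'
from h import *
a={c:cv2.imread(f"pics/{c}0.png") for c in ("scene","top")}
cv2.imwrite("pics/tray_w.png",np.hstack([warp(c,a[c],580,440,130,190,z,3) for c,z in (("scene",0),("top",0))]))
cv2.imwrite("pics/bowl_w.png",np.hstack([warp(c,a[c],800,230,200,290,95,2) for c in a]))
E
```

```text
(no output)
```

View pics/tray_w.png

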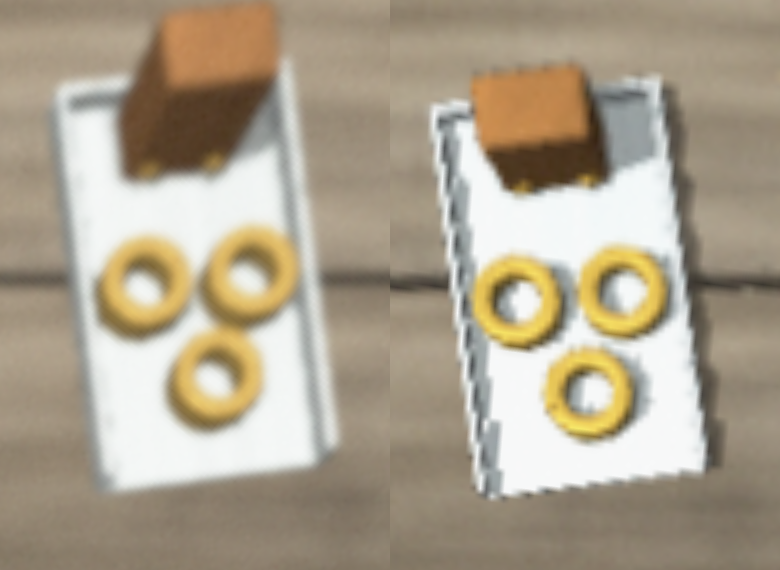

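View pics/bowl_w.png

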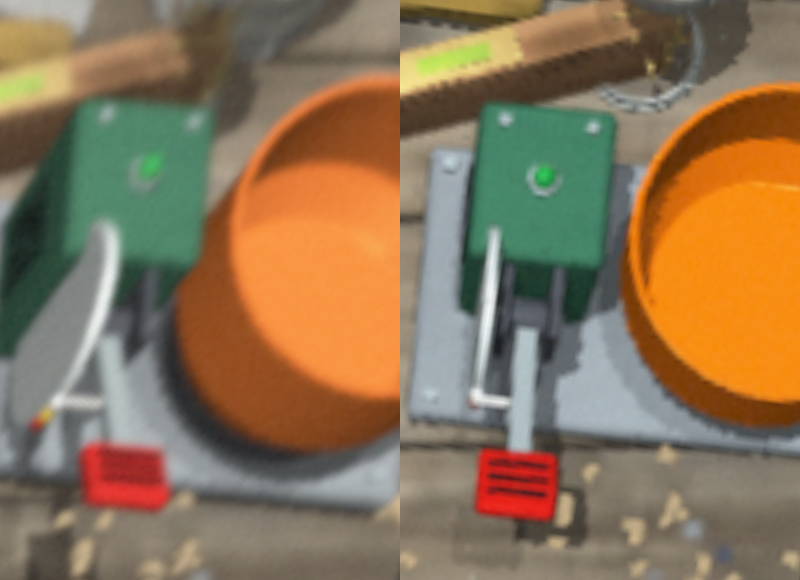

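```bash
cat >> h.py <<'E'
from scipy.spatial.transform import Rotation as Ro
def down(yaw): return Ro.from_euler('xyz',[np.pi,0,yaw])
def row(p,R,ref=None):  # target TCP (mm), Rotation -> row in fractions from measured pose
    s=r.sense(); p0,R0=(s["eef_pos"],Ro.from_euler('xyz',s["tcp_rot"])) if ref is None else ref
    return np.round(np.r_[(R0.inv()*R).as_rotvec()/np.pi,R0.inv().apply(np.array(p)-p0)/250],4)
E
python3 - <<'E'
from h import *
print([x for x in dir(r) if x[0]!='_'],r.pinch_z)
print(row([530,383,190],down(0.12-np.pi)), row([530,383,190],down(0.12)))
print(row([267.8,-564.7,350],down(.443)))
E
```

```text
['MotionError', 'get_calibration', 'grab_frame', 'pinch_z', 'sense', 'sign_off', 'silhouettes'] 18.700000000000003
[ 0.      0.     -0.8973  2.5719 -2.9759  0.1651] [ 0.     -0.      0.1027  2.5719 -2.9759  0.1651]
[ 0.000e+00  0.000e+00 -1.000e-04  0.000e+00 -1.000e-04 -4.749e-01]
```

Request:
{"fn": "carry_out", "kwargs": {
  "series": [
    [0, 0, 0, 0.64, -0.74, -0.3, -1],
    [0, 0, 0, 0.64, -0.74, -0.3, -1],
    [0, 0, 0, 0.64, -0.74, -0.3, -1],
    [0, 0, 0, 0.64, -0.74, -0.3, -1],
    [0, 0, 0, 0.64, -0.74, -0.3, -1]
  ]
}}

```text
clock: 1.42
eef_pos: [334.1, -326.5, 307.9]
tcp_rot: [3.14, -0.001, 0.446]
contact_force: [0.4, -1.1, -0.3]
opening: 1.001
grasp_force: 0.0
```

Request:
{"fn": "carry_out", "kwargs": {
  "series": [
    [0, 0, 0, 0.64, -0.74, 0, -1],
    [0, 0, 0, 0.64, -0.74, 0, -1],
    [0, 0, 0, 0.64, -0.74, 0, -1],
    [0, 0, 0, 0.64, -0.74, 0, -1],
    [0, 0, 0, 0.64, -0.74, 0, -1]
  ]
}}

```text
clock: 2.05
eef_pos: [399.3, -90.6, 306.2]
tcp_rot: [-3.141, -0.0, 0.448]
contact_force: [-0.4, -0.1, -0.1]
opening: 0.999
grasp_force: 0.0
```

Request:
{"fn": "carry_out", "kwargs": {
  "series": [
    [0, 0, 0, 0.64, -0.74, 0, -1],
    [0, 0, 0, 0.64, -0.74, 0, -1],
    [0, 0, 0, 0.64, -0.74, 0, -1],
    [0, 0, 0, 0.64, -0.74, 0, -1]
  ]
}}

```text
clock: 2.55
eef_pos: [464.8, 143.1, 306.2]
tcp_rot: [3.141, -0.0, 0.442]
contact_force: [0.4, 0.3, -0.0]
opening: 1.002
grasp_force: 0.0
```

Request:
{"fn": "carry_out", "kwargs": {
  "series": [
    [0, 0, -0.06, 0.65, -0.76, 0, -0.4],
    [0, 0, -0.12, 0.65, -0.76, 0, -0.4],
    [0, 0, -0.18, 0.65, -0.76, 0, -0.4],
    [0, 0, -0.24, 0.65, -0.76, 0, -0.4],
    [0, 0, -0.3, 0.65, -0.76, 0, -0.4],
    [0, 0, -0.36, 0.65, -0.76, 0, -0.4],
    [0, 0, -0.42, 0.65, -0.76, 0, -0.4],
    [0, 0, -0.48, 0.65, -0.76, 0, -0.4]
  ]
}}

```text
clock: 3.55
eef_pos: [530.6, 382.1, 305.6]
tcp_rot: [-3.141, 0.001, 1.948]
contact_force: [-0.2, -0.1, 0.3]
opening: 0.7
grasp_force: 0.0
```

```bash
python3 - <<'E'
from h import *
s=r.sense(); print(s["clock"],s["qpos"].round(3),s["eef_pos"],s["tcp_rot"],s["opening"])
print(row([530,383,110],down(0.12-np.pi)))
E
```

```text
3.55 [ 6.220e-01  3.420e-01  1.483e+00 -1.000e-03  1.317e+00  2.450e-01] [530.63455291 382.13222362 305.60826472] [-3.14112403e+00  7.93824395e-04  1.94765348e+00] 0.6999498032309501
[-3.000e-04  1.000e-04 -4.182e-01  4.800e-03 -7.000e-04  7.824e-01]
```

Request:
{"fn": "carry_out", "kwargs": {
  "series": [
    [0, 0, -0.06, 0, 0, 0.1, -0.4],
    [0, 0, -0.12, 0, 0, 0.25, -0.4],
    [0, 0, -0.18, 0, 0, 0.4, -0.4],
    [0, 0, -0.24, 0, 0, 0.5, -0.4],
    [0, 0, -0.3, 0, 0, 0.6, -0.4],
    [0, 0, -0.36, 0, 0, 0.65, -0.4],
    [0, 0, -0.418, 0, 0, 0.7, -0.4],
    [0, 0, -0.418, 0, 0, 0.7, -0.4]
  ]
}}

```text
clock: 4.55
eef_pos: [529.7, 381.9, 129.7]
tcp_rot: [-3.14, -0.002, -3.03]
contact_force: [-0.1, -1.1, -0.2]
opening: 0.7
grasp_force: 0.0
```

```bash
python3 - <<'E'
from h import *
s=r.sense(); print(s["clock"],s["qpos"].round(3),s["eef_pos"],s["tcp_rot"],s["opening"])
im={c:r.grab_frame(c)[:,:,::-1] for c in("scene","top")}
cv2.imwrite("pics/pre.png",np.hstack([warp(c,im[c],600,450,130,200,63,3) for c in im]))
print(row([530,383,29],down(0.12-np.pi)))
E
```

```text
4.55 [ 0.623  0.5    1.651 -0.     0.993 -1.06 ] [529.69994663 381.8574436  129.73784134] [-3.14002662e+00 -1.97008917e-03 -3.02971817e+00] 0.7003515276032767
[-1.000e-04 -0.000e+00 -3.500e-03  1.000e-04  8.000e-04  4.089e-01]
```

View pics/pre.png

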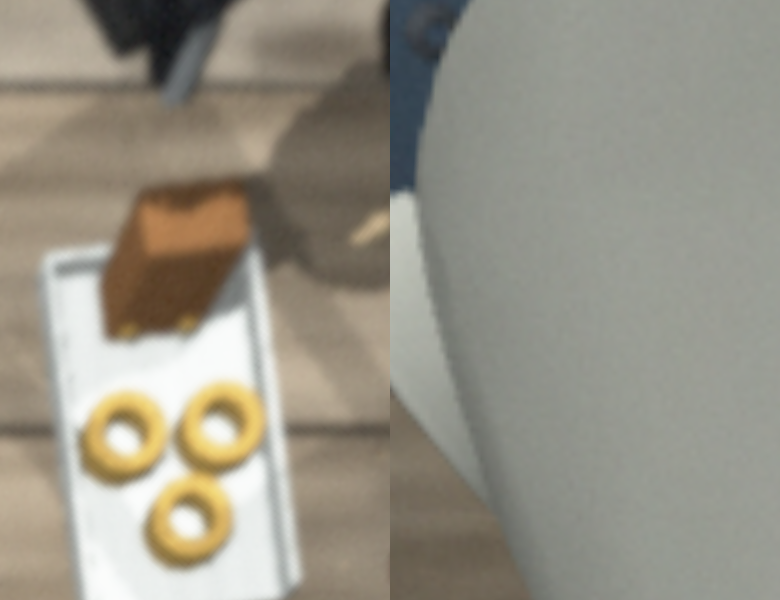

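The scene view shows the grip's top centred near (527, 384) mm and the tray undisturbed. The arm hides it in the top view. I'll descend and grip.

Request:
{"fn": "carry_out", "kwargs": {
  "series": [
    [0, 0, -0.003, 0.004, 0.004, 0.15, -0.4],
    [0, 0, -0.003, 0.004, 0.004, 0.3, -0.4],
    [0, 0, -0.003, 0.004, 0.004, 0.38, -0.4],
    [0, 0, -0.003, 0.004, 0.004, 0.408, -0.4],
    [0, 0, -0.003, 0.004, 0.004, 0.408, -0.4],
    [0, 0, -0.003, 0.004, 0.004, 0.408, 0.5],
    [0, 0, -0.003, 0.004, 0.004, 0.408, 1],
    [0, 0, -0.003, 0.004, 0.004, 0.408, 1]
  ],
  "force": 90
}}

```text
clock: 5.65
eef_pos: [528.9, 385.3, 30.9]
tcp_rot: [3.14, 0.002, -3.018]
contact_force: [-0.4, -0.6, 5.9]
opening: 0.407
grasp_force: 90.5
```

Request:
{"fn": "carry_out", "kwargs": {
  "series": [
    [0, 0, 0, 0, 0, 0, 1],
    [0, 0, 0, 0, 0, 0, 1],
    [0, 0, 0, 0, 0, 0, 1]
  ]
}}

```text
clock: 6.02
eef_pos: [529.0, 385.3, 30.9]
tcp_rot: [3.14, 0.002, -3.018]
contact_force: [-0.1, -1.1, 6.9]
opening: 0.41
grasp_force: 90.5
```

Request:
{"fn": "carry_out", "kwargs": {
  "series": [
    [0, 0, 0, 0, 0, -0.02, 1],
    [0, 0, 0, 0, 0, -0.06, 1],
    [0, 0, 0, 0, 0, -0.12, 1],
    [0, 0, 0, 0, 0, -0.17, 1],
    [0, 0, 0, 0, 0, -0.2, 1],
    [0, 0, 0, 0, 0, -0.2, 1],
    [0, 0, 0, 0, 0, -0.2, 1]
  ]
}}

```text
clock: 6.9
eef_pos: [527.8, 384.4, 79.0]
tcp_rot: [-3.141, -0.0, -3.018]
contact_force: [0.3, 0.7, -3.1]
opening: 0.406
grasp_force: 90.0
```

```bash
python3 - <<'E'
from h import *
s=r.sense(); print(s)
im=r.grab_frame("scene")[:,:,::-1]
cv2.imwrite("pics/lift.png",cv2.resize(im[200:440,150:470],None,fx=2,fy=2))
E
```

```text
{'clock': 6.9, 'qpos': array([ 6.27215920e-01,  5.61391056e-01,  1.68066589e+00, -5.83768635e-06,
        9.00074074e-01, -1.06737465e+00]), 'qvel': array([ 0.00085867,  0.00600883,  0.00296551, -0.00093444,  0.00125529,
        0.00124847]), 'joint_efforts': array([-4.52770764e-04, -7.11104608e+01, -2.93629128e+01,  4.67731780e-02,
        9.48866783e-02,  6.33221625e-04]), 'eef_pos': array([527.7683929 , 384.40847786,  78.95615662]), 'tcp_rot': array([-3.14132893e+00, -4.69365783e-04, -3.01779484e+00]), 'contact_force': array([ 0.28184055,  0.6565283 , -3.09958127]), 'wrist_torque': array([ 0.01922227, -0.14612636,  0.00777691]), 'grasp_force': 89.95363712310791, 'opening': 0.40577602937237683}
```

View pics/lift.png

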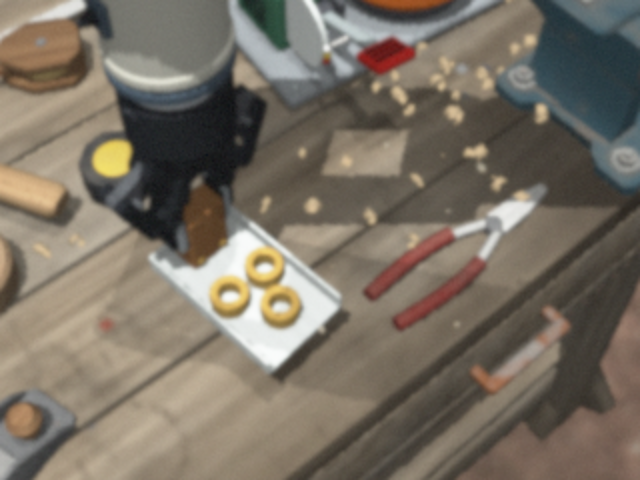

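```bash
python3 - <<'E'
from h import *
p=np.array([528,384.5,260.]); y=-3.018+2*np.pi; q=np.array([560,49,260.]); y1=-0.1
n=4
for i in range(n):
    a,b=i/n,(i+1)/n
    print(row(p+(q-p)*b,down(y+(y1-y)*b),(p+(q-p)*a,down(y+(y1-y)*a))))
E
```

```text
[-0.     -0.      0.2678  0.0096 -0.3369 -0.    ]
[-0.     -0.      0.2678 -0.2447 -0.2317 -0.    ]
[-0.     -0.      0.2678 -0.3359  0.028   0.    ]
[-0.     -0.      0.2678 -0.2029  0.2691  0.    ]
```

Request:
{"fn": "carry_out", "kwargs": {
  "series": [
    [0, 0, 0, 0, 0, -0.03, 1],
    [0, 0, 0, 0, 0, -0.1, 1],
    [0, 0, 0, 0, 0, -0.22, 1],
    [0, 0, 0, 0, 0, -0.36, 1],
    [0, 0, 0, 0, 0, -0.5, 1],
    [0, 0, 0, 0, 0, -0.62, 1],
    [0, 0, 0, 0, 0, -0.69, 1],
    [0, 0, 0, 0, 0, -0.72, 1]
  ]
}}

```text
clock: 7.95
eef_pos: [528.2, 384.7, 260.6]
tcp_rot: [3.141, 0.001, -3.018]
contact_force: [-0.2, 0.1, -3.4]
opening: 0.407
grasp_force: 90.1
```

Request:
{"fn": "carry_out", "kwargs": {
  "series": [
    [0, 0, 0.015, 0, -0.02, 0, 1],
    [0, 0, 0.045, 0, -0.06, 0, 1],
    [0, 0, 0.08, 0.002, -0.1, 0, 1],
    [0, 0, 0.12, 0.004, -0.15, 0, 1],
    [0, 0, 0.16, 0.006, -0.2, 0, 1],
    [0, 0, 0.2, 0.008, -0.25, 0, 1],
    [0, 0, 0.235, 0.009, -0.295, 0, 1],
    [0, 0, 0.268, 0.01, -0.337, 0, 1]
  ]
}}

```text
clock: 8.95
eef_pos: [535.4, 299.9, 258.1]
tcp_rot: [-3.139, -0.001, 2.42]
contact_force: [-0.3, -0.0, -3.4]
opening: 0.407
grasp_force: 90.1
```

Request:
{"fn": "carry_out", "kwargs": {
  "series": [
    [0, 0, 0.034, -0.03, -0.029, 0, 1],
    [0, 0, 0.067, -0.061, -0.058, 0, 1],
    [0, 0, 0.1, -0.092, -0.087, 0, 1],
    [0, 0, 0.134, -0.122, -0.116, 0, 1],
    [0, 0, 0.167, -0.153, -0.145, 0, 1],
    [0, 0, 0.2, -0.184, -0.174, 0, 1],
    [0, 0, 0.234, -0.214, -0.203, 0, 1],
    [0, 0, 0.268, -0.245, -0.232, 0, 1]
  ]
}}

```text
clock: 9.95
eef_pos: [543.2, 216.1, 258.2]
tcp_rot: [-3.139, 0.001, 1.578]
contact_force: [0.0, -0.8, -3.1]
opening: 0.407
grasp_force: 90.1
```

Request:
{"fn": "carry_out", "kwargs": {
  "series": [
    [0, 0, 0.034, -0.042, 0.003, 0, 1],
    [0, 0, 0.067, -0.084, 0.007, 0, 1],
    [0, 0, 0.1, -0.126, 0.01, 0, 1],
    [0, 0, 0.134, -0.168, 0.014, 0, 1],
    [0, 0, 0.167, -0.21, 0.017, 0, 1],
    [0, 0, 0.2, -0.252, 0.021, 0, 1],
    [0, 0, 0.234, -0.294, 0.024, 0, 1],
    [0, 0, 0.268, -0.336, 0.028, 0, 1]
  ]
}}

```text
clock: 10.95
eef_pos: [551.0, 132.2, 258.2]
tcp_rot: [-3.14, 0.002, 0.736]
contact_force: [0.3, 0.3, -2.8]
opening: 0.404
grasp_force: 90.1
```

Request:
{"fn": "carry_out", "kwargs": {
  "series": [
    [0, 0, 0.035, -0.026, 0.035, 0, 1],
    [0, 0, 0.07, -0.053, 0.07, 0, 1],
    [0, 0, 0.11, -0.083, 0.11, 0, 1],
    [0, 0, 0.15, -0.114, 0.15, 0, 1],
    [0, 0, 0.19, -0.144, 0.19, 0, 1],
    [0, 0, 0.225, -0.17, 0.226, 0, 1],
    [0, 0, 0.252, -0.19, 0.253, 0, 1],
    [0, 0, 0.268, -0.203, 0.269, 0, 1]
  ]
}}

```text
clock: 11.95
eef_pos: [558.8, 48.4, 258.2]
tcp_rot: [3.141, 0.002, -0.105]
contact_force: [-0.4, 0.1, -2.9]
opening: 0.407
grasp_force: 90.1
```

```bash
python3 - <<'E'
from h import *
s=r.sense(); print(s["clock"],s["qpos"].round(3),s["eef_pos"],s["tcp_rot"])
im=r.grab_frame("scene")[:,:,::-1]
cv2.imwrite("pics/carry.png",cv2.resize(im[60:300,220:540],None,fx=2,fy=2))
B=np.array([679,37,95.]); d=np.array([np.cos(-.1),np.sin(-.1),0]);z=np.array([0,0,1.])
for deg,off,h in((15,-35,150),(25,-35,140),(45,-35,122),(55,-35,122)):
    t=np.radians(deg); x=d*np.cos(t)-z*np.sin(t); zz=d*np.sin(t)+z*np.cos(t)
    e=B*[1,1,0]+off*d+h*z; R=Ro.from_matrix(np.c_[x,np.cross(-zz,x),-zz]); print(deg,row(e-110*x+31*zz,R))
E
```

```text
11.95 [0.084 0.229 1.741 0.    1.173 1.759] [558.84300435  48.40388772 258.20571913] [ 3.14116178e+00  2.38691331e-03 -1.04930449e-01]
15 [-0.     -0.0826 -0.0022 -0.0499 -0.004   0.1993]
25 [-0.0002 -0.1381 -0.0022 -0.0034 -0.0043  0.1745]
45 [-0.0006 -0.2493 -0.0022  0.1194 -0.0052  0.1457]
55 [-0.0008 -0.3048 -0.0021  0.192  -0.0056  0.1128]
```

View pics/carry.png

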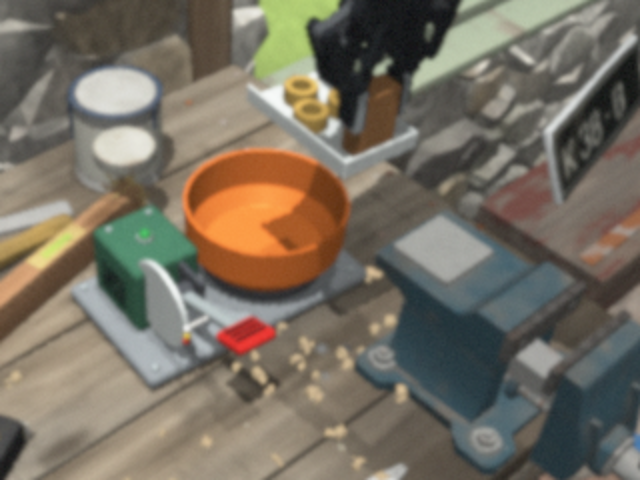

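Request:
{"fn": "carry_out", "kwargs": {
  "series": [
    [0, -0.02, -0.002, -0.015, -0.004, 0.05, 1],
    [0, -0.05, -0.002, -0.035, -0.004, 0.13, 1],
    [0, -0.083, -0.002, -0.05, -0.004, 0.2, 1],
    [0, -0.112, -0.002, -0.027, -0.004, 0.187, 1],
    [0, -0.138, -0.002, -0.003, -0.004, 0.175, 1],
    [0, -0.168, -0.002, 0.03, -0.004, 0.167, 1],
    [0, -0.2, -0.002, 0.065, -0.005, 0.158, 1],
    [0, -0.225, -0.002, 0.092, -0.005, 0.152, 1]
  ]
}}

```text
clock: 13.0
eef_pos: [583.1, 47.9, 220.4]
tcp_rot: [-3.138, 0.71, -0.094]
contact_force: [0.4, -0.6, -1.3]
opening: 0.408
grasp_force: 90.4
```

```bash
python3 - <<'E'
from h import *
s=r.sense(); print(s["clock"],s["qpos"].round(3),s["eef_pos"],s["tcp_rot"],s["contact_force"])
B=np.array([679,37,95.]); d=np.array([np.cos(-.1),np.sin(-.1),0]);z=np.array([0,0,1.])
for deg,off,h in((45,-35,122),(55,-35,122)):
    t=np.radians(deg); x=d*np.cos(t)-z*np.sin(t); zz=d*np.sin(t)+z*np.cos(t)
    e=B*[1,1,0]+off*d+h*z; R=Ro.from_matrix(np.c_[x,np.cross(-zz,x),-zz]); print(deg,row(e-110*x+31*zz,R))
E
```

```text
13.0 [0.03  0.713 1.251 0.088 1.883 1.692] [583.08045318  47.86949448 220.41051621] [-3.13814583  0.71023027 -0.09370896] [ 0.42685316 -0.61341668 -1.32492024]
45 [ 0.0003 -0.0239  0.0015  0.0138  0.005  -0.0187]
55 [ 0.0004 -0.0795  0.0015  0.0475  0.0052 -0.0909]
```

Request:
{"fn": "carry_out", "kwargs": {
  "series": [
    [0, -0.024, 0, 0.014, 0, -0.02, 1],
    [0, -0.05, 0, 0.03, 0, -0.05, 1],
    [0, -0.05, 0, 0.03, 0, -0.05, 1],
    [0, -0.05, 0, 0.03, 0, -0.05, 1]
  ]
}}

```text
clock: 13.5
eef_pos: [596.2, 46.6, 225.5]
tcp_rot: [-3.138, 0.863, -0.094]
contact_force: [-0.2, 0.9, -1.4]
opening: 0.41
grasp_force: 90.5
```

```bash
python3 - <<'E'
from h import *
s=r.sense(); print(s["clock"],s["qpos"].round(3),s["eef_pos"],s["tcp_rot"],s["contact_force"])
im=r.grab_frame("scene")[:,:,::-1]
cv2.imwrite("pics/dump.png",cv2.resize(im[60:300,220:540],None,fx=2,fy=2))
E
```

```text
13.5 [0.023 0.821 1.119 0.104 2.059 1.696] [596.23424553  46.56469023 225.47897625] [-3.13798202  0.86290507 -0.0935538 ] [-0.17736322  0.86544899 -1.36829321]
```

View pics/dump.png

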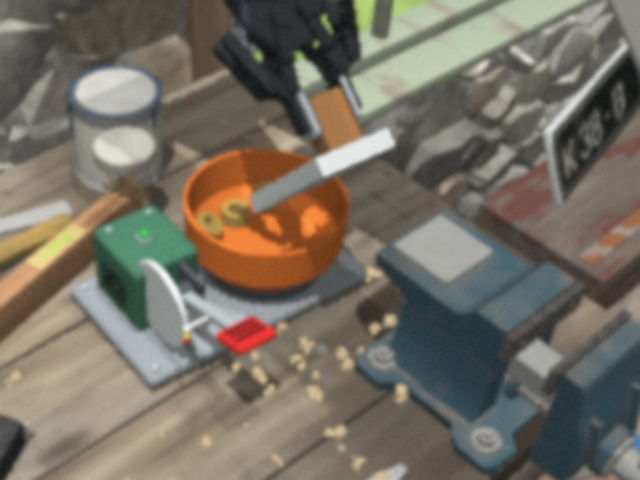

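```bash
python3 - <<'E'
from h import *
print(row([558,49,255],down(-.1)))
q=np.array([528,384.5,255.]); y1=-3.018+2*np.pi; p=np.array([558,49,255.]); y=-0.1
n=3
for i in range(n):
    a,b=i/n,(i+1)/n
    print(row(p+(q-p)*b,down(y+(y1-y)*b),(p+(q-p)*a,down(y+(y1-y)*a))))
E
```

```text
[-2.000e-04  2.745e-01  1.400e-03 -1.874e-01  4.800e-03  4.080e-02]
[-0.      0.     -0.3571 -0.0845 -0.4411 -0.    ]
[ 0.      0.     -0.3571  0.3607 -0.2676 -0.    ]
[ 0.      0.     -0.3571  0.3976  0.2088  0.    ]
```

Request:
{"fn": "carry_out", "kwargs": {
  "series": [
    [0, 0.03, 0, -0.02, 0, -0.03, 1],
    [0, 0.08, 0, -0.06, 0.001, -0.03, 1],
    [0, 0.13, 0, -0.09, 0.002, -0.02, 1],
    [0, 0.18, 0.001, -0.12, 0.003, 0, 1],
    [0, 0.23, 0.001, -0.16, 0.004, 0.02, 1],
    [0, 0.2745, 0.0014, -0.1874, 0.005, 0.04, 1],
    [0, 0.2745, 0.0014, -0.1874, 0.005, 0.04, 1]
  ]
}}

```text
clock: 14.42
eef_pos: [555.5, 49.1, 256.8]
tcp_rot: [-3.141, -0.001, -0.099]
contact_force: [0.3, -0.3, -0.9]
opening: 0.406
grasp_force: 90.4
```

Request:
{"fn": "carry_out", "kwargs": {
  "series": [
    [0, 0, -0.045, -0.011, -0.055, 0, 1],
    [0, 0, -0.09, -0.021, -0.11, 0, 1],
    [0, 0, -0.134, -0.032, -0.165, 0, 1],
    [0, 0, -0.18, -0.043, -0.22, 0, 1],
    [0, 0, -0.223, -0.053, -0.275, 0, 1],
    [0, 0, -0.268, -0.064, -0.33, 0, 1],
    [0, 0, -0.312, -0.074, -0.386, 0, 1],
    [0, 0, -0.357, -0.0845, -0.441, 0, 1]
  ]
}}

```text
clock: 15.42
eef_pos: [548.9, 161.2, 255.4]
tcp_rot: [-3.139, 0.001, 1.026]
contact_force: [-0.0, 0.7, -1.3]
opening: 0.407
grasp_force: 90.3
```

Request:
{"fn": "carry_out", "kwargs": {
  "series": [
    [0, 0, -0.045, 0.045, -0.033, 0, 1],
    [0, 0, -0.09, 0.09, -0.067, 0, 1],
    [0, 0, -0.134, 0.135, -0.1, 0, 1],
    [0, 0, -0.18, 0.18, -0.134, 0, 1],
    [0, 0, -0.223, 0.225, -0.167, 0, 1],
    [0, 0, -0.268, 0.27, -0.2, 0, 1],
    [0, 0, -0.312, 0.315, -0.234, 0, 1],
    [0, 0, -0.357, 0.361, -0.268, 0, 1]
  ]
}}

```text
clock: 16.42
eef_pos: [538.8, 273.2, 255.4]
tcp_rot: [-3.14, -0.002, 2.147]
contact_force: [0.8, 1.0, -1.2]
opening: 0.408
grasp_force: 90.3
```

Request:
{"fn": "carry_out", "kwargs": {
  "series": [
    [0, 0, -0.045, 0.05, 0.026, 0, 1],
    [0, 0, -0.09, 0.1, 0.052, 0, 1],
    [0, 0, -0.134, 0.149, 0.078, 0, 1],
    [0, 0, -0.18, 0.199, 0.104, 0, 1],
    [0, 0, -0.223, 0.248, 0.13, 0, 1],
    [0, 0, -0.268, 0.298, 0.157, 0, 1],
    [0, 0, -0.312, 0.348, 0.183, 0, 1],
    [0, 0, -0.357, 0.3976, 0.209, 0, 1]
  ]
}}

```text
clock: 17.42
eef_pos: [529.0, 385.1, 255.4]
tcp_rot: [3.141, -0.002, -3.014]
contact_force: [-0.2, -0.4, -1.6]
opening: 0.406
grasp_force: 90.3
```

```bash
python3 - <<'E'
from h import *
s=r.sense(); print(s["clock"],s["qpos"].round(3),s["eef_pos"],s["tcp_rot"],s["contact_force"])
print(row([528.5,385,31],down(-3.018)))
im=[r.grab_frame(c)[:,:,::-1] for c in ("scene","top")]
cv2.imwrite("pics/back.png",np.hstack([cv2.resize(im[0][100:400,180:480],(400,400)),cv2.resize(im[1][100:300,300:500],(400,400))]))
E
```

```text
17.425 [ 0.626  0.379  1.54   0.002  1.225 -1.073] [528.96667709 385.13673326 255.38540051] [ 3.14117719e+00 -2.49777932e-03 -3.01413424e+00] [-0.18832346 -0.37555886 -1.61271404]
[ 1.000e-04 -8.000e-04  1.200e-03 -3.000e-04 -7.000e-04  8.975e-01]
```

View pics/back.png

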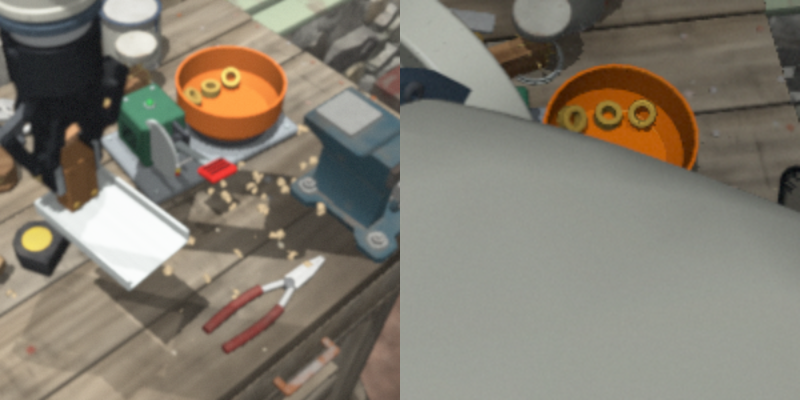

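All three bushes are in the bowl, one of them leaning on the wall, and the tray is empty. I'll lower it and release.

Request:
{"fn": "carry_out", "kwargs": {
  "series": [
    [0, 0, 0, 0, 0, 0.12, 1],
    [0, 0, 0, 0, 0, 0.3, 1],
    [0, 0, 0, 0, 0, 0.5, 1],
    [0, 0, 0, 0, 0, 0.68, 1],
    [0, 0, 0, 0, 0, 0.8, 1],
    [0, 0, 0, 0, 0, 0.86, 1],
    [0, 0, 0, 0, 0, 0.885, 1],
    [0, 0, 0, 0, 0, 0.885, 1]
  ]
}}

```text
clock: 18.52
eef_pos: [528.8, 384.8, 34.7]
tcp_rot: [3.141, -0.001, -3.02]
contact_force: [-0.2, -0.5, -1.6]
opening: 0.406
grasp_force: 90.3
```

Request:
{"fn": "carry_out", "kwargs": {
  "series": [
    [0, 0, 0, 0, 0, 0.005, 1],
    [0, 0, 0, 0, 0, 0.01, 1],
    [0, 0, 0, 0, 0, 0.01, 1]
  ]
}}

```text
clock: 18.9
eef_pos: [528.4, 384.7, 31.9]
tcp_rot: [3.141, -0.001, -3.019]
contact_force: [-0.7, -0.1, -1.2]
opening: 0.406
grasp_force: 90.3
```

Request:
{"fn": "carry_out", "kwargs": {
  "series": [
    [0, 0, 0, 0, 0, 0.008, 1],
    [0, 0, 0, 0, 0, 0.008, 1],
    [0, 0, 0, 0, 0, 0.008, 0.1],
    [0, 0, 0, 0, 0, 0.008, -0.4],
    [0, 0, 0, 0, 0, 0.008, -0.4],
    [0, 0, 0, 0, 0, 0.008, -0.4]
  ]
}}

```text
clock: 19.65
eef_pos: [528.3, 384.5, 29.4]
tcp_rot: [3.141, -0.002, -3.019]
contact_force: [-0.5, 0.2, 0.2]
opening: 0.697
grasp_force: 0.0
```

Request:
{"fn": "carry_out", "kwargs": {
  "series": [
    [0, 0, 0, 0, 0, -0.05, -0.4],
    [0, 0, 0, 0, 0, -0.15, -0.4],
    [0, 0, 0, 0, 0, -0.35, -0.4],
    [0, 0, 0, 0, 0, -0.55, -0.4],
    [0, 0, 0, 0, 0, -0.7, -0.4],
    [0, 0, 0, 0, 0, -0.8, 0],
    [0, 0, 0, 0, 0, -0.8, 1]
  ]
}}

```text
clock: 20.52
eef_pos: [529.7, 385.2, 232.7]
tcp_rot: [3.139, 0.003, -3.019]
contact_force: [-0.1, -0.5, -0.8]
opening: 0.303
grasp_force: 0.0
```

```bash
python3 - <<'E'
from h import *
s=r.sense(); print(s["clock"],s["qpos"].round(3),s["eef_pos"],s["tcp_rot"],s["contact_force"],s["opening"])
d=r.grab_frame("scene")
for y in (-.07,np.pi-.07,1.5,-1.64+2*np.pi): print(y,row([556,175,230],down(y)))
x=r.silhouettes("scene","tray"); print([(d["score"],d["position"]) for d in x])
c=[back("scene",[d["position"][::-1]],95)[0] for d in r.silhouettes("scene","lever_pad")[:1]];print(c)
E
```

```text
20.525 [ 6.260e-01  3.960e-01  1.567e+00  1.000e-03  1.175e+00 -1.068e+00] [529.65829464 385.21934458 232.72932082] [ 3.13850511e+00  2.95809122e-03 -3.01899838e+00] [-0.08605958 -0.50977007 -0.80465318] 0.30275215394414784
-0.07 [-1.000e-04  8.000e-04 -9.387e-01 -5.100e-03 -8.457e-01  1.600e-03]
3.0715926535897933 [ 6.000e-04  1.000e-04  6.130e-02 -5.100e-03 -8.457e-01  1.600e-03]
1.5 [ 5.000e-04 -4.000e-04  5.616e-01 -5.100e-03 -8.457e-01  1.600e-03]
4.6431853071795866 [ 4.000e-04  5.000e-04 -4.389e-01 -5.100e-03 -8.457e-01  1.600e-03]
[(0.72, [353.0, 270.1]), (0.28, [164.3, 339.4])]
[array([574.89367565, 171.13075619,  95.        ])]
```

Request:
{"fn": "carry_out", "kwargs": {
  "series": [
    [0, 0, 0.02, 0.002, -0.2, 0, 1],
    [0, 0, 0.05, 0.004, -0.42, 0, 1],
    [0, 0, 0.061, 0.006, -0.64, 0, 1],
    [0, 0, 0.061, 0.0075, -0.8, 0.1, 1],
    [0, 0, 0.061, 0.0075, -0.858, 0.22, 1],
    [0, 0, 0.061, 0.0075, -0.858, 0.32, 1],
    [0, 0, 0.061, 0.0075, -0.858, 0.4, 1],
    [0, 0, 0.061, 0.0075, -0.858, 0.4, 1]
  ]
}}

```text
clock: 21.68
eef_pos: [550.9, 170.7, 126.8]
tcp_rot: [-3.14, -0.006, 3.072]
contact_force: [0.2, -0.2, 0.9]
opening: 0.001
grasp_force: 0.0
```

```bash
python3 - <<'E'
from h import *
s=r.sense(); print(s["clock"],s["qpos"].round(3),s["eef_pos"],s["tcp_rot"],s["contact_force"],s["opening"])
print(row([554,172,45],down(np.pi-.07)))
im=r.grab_frame("scene")[:,:,::-1]
cv2.imwrite("pics/pad.png",cv2.resize(im[120:400,190:470],None,fx=2,fy=2))
E
```

```text
21.675 [ 2.970e-01  4.020e-01  1.823e+00  1.000e-03  9.230e-01 -1.205e+00] [550.86060891 170.71088015 126.82561606] [-3.14012269 -0.00646004  3.07236672] [ 0.24443109 -0.23905602  0.90053119] 0.001107125059712114
[-5.000e-04 -2.100e-03  2.000e-04 -1.430e-02  6.500e-03  3.272e-01]
```

View pics/pad.png

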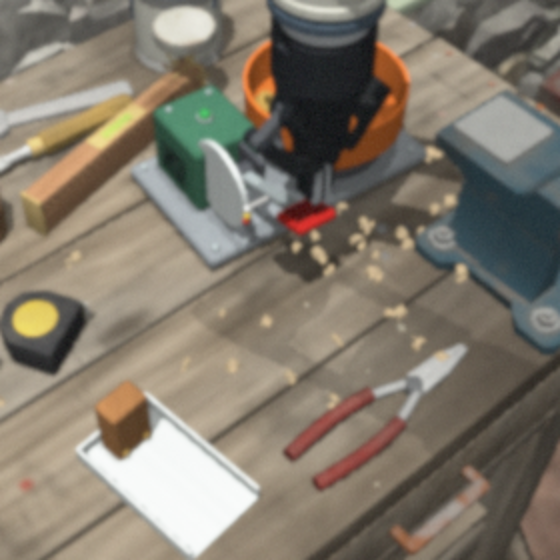

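The tray stands flat and empty, and the shut fingers are above the red pad. I'll press.

Request:
{"fn": "carry_out", "kwargs": {
  "series": [
    [0, -0.002, 0, -0.01, 0.006, 0.05, 1],
    [0, -0.002, 0, -0.01, 0.006, 0.09, 1],
    [0, -0.002, 0, -0.01, 0.006, 0.13, 1],
    [0, -0.002, 0, -0.01, 0.006, 0.17, 1],
    [0, -0.002, 0, -0.01, 0.006, 0.2, 1],
    [0, -0.002, 0, -0.01, 0.006, 0.2, 1]
  ]
}}

```text
clock: 22.48
eef_pos: [554.3, 172.9, 78.8]
tcp_rot: [3.141, 0.003, 3.072]
contact_force: [-5.4, 0.8, 8.2]
opening: 0.003
grasp_force: 4.2
```

Request:
{"fn": "carry_out", "kwargs": {
  "series": [
    [0, 0, 0, 0, 0, 0.03, 1],
    [0, 0, 0, 0, 0, 0.06, 1],
    [0, 0, 0, 0, 0, 0.09, 1],
    [0, 0, 0, 0, 0, 0.115, 1],
    [0, 0, 0, 0, 0, 0.115, 1]
  ]
}}

```text
clock: 23.1
eef_pos: [556.4, 172.9, 50.7]
tcp_rot: [3.141, 0.007, 3.073]
contact_force: [0.1, -1.2, 6.4]
opening: 0.001
grasp_force: 3.5
```

Request:
{"fn": "carry_out", "kwargs": {
  "series": [
    [0, 0, 0, 0, 0, 0.02, 1],
    [0, 0, 0, 0, 0, 0.03, 1],
    [0, 0, 0, 0, 0, 0.03, 1],
    [0, 0, 0, 0, 0, 0.03, 1]
  ]
}}

```text
clock: 23.6
eef_pos: [557.9, 172.9, 44.5]
tcp_rot: [3.14, 0.009, 3.073]
contact_force: [1.9, -3.3, 14.1]
opening: -0.001
grasp_force: 6.0
```

Request:
{"fn": "carry_out", "kwargs": {
  "series": [
    [0, 0, 0, 0, 0, 0.008, 1],
    [0, 0, 0, 0, 0, 0.012, 1],
    [0, 0, 0, 0, 0, 0.012, 1],
    [0, 0, 0, 0, 0, 0.012, 1],
    [0, 0, 0, 0, 0, 0.012, 1]
  ]
}}

```text
clock: 24.22
eef_pos: [558.3, 172.9, 43.0]
tcp_rot: [3.14, 0.01, 3.073]
contact_force: [-3.1, -5.0, 30.0]
opening: -0.001
grasp_force: 14.1
```

```bash
python3 - <<'E'
from h import *
s=r.sense(); print(s["clock"],s["eef_pos"],s["contact_force"],s["qvel"].round(3))
r.grab_frame("scene")
for l in("lever_pad","tray","bush0_center","pliers","tape_measure"): print(l,[(round(d["score"],2),d["position"],d["region"].sum()) for d in r.silhouettes("scene",l)][:4])
E
```

```text
24.225 [558.325962   172.91363736  43.00957079] [-3.0719145  -4.98095916 29.95011742] [-0.002 -0.001 -0.001 -0.     0.     0.001]
lever_pad [(0.89, [252.6, 334.7], np.int64(405))]
tray [(0.82, [350.8, 269.7], np.int64(4098))]
bush0_center []
pliers [(0.8, [322.4, 372.3], np.int64(1611))]
tape_measure [(0.62, [283.6, 211.8], np.int64(1363))]
```

```bash
python3 -c "
from rig import r
print(r.sign_off())"
```

```text
the job is handed in; nothing more can be done
None
```

I handed the job in with all three bushes in the bowl, the empty tray set down flat and let go, and the lever pressed to its stop with about 30 N. The last lever angle is inferred from fingertip height and force, not read from the pointer, and sign-off gave no verdict.

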